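# Close up the lathe's drive housing

### The arm

A 6-joint arm with a two-finger parallel gripper is mounted at the origin on the work surface. World frame = base frame: x ahead of the robot, y to its left, z up, the work surface at z = 0. Lengths are in m, angles in degrees, forces in N, time in s.
With the tool pointing down it reaches from about 0.4 to 0.825 m from the base axis. Payload 7 kg.
Tool frame: the origin (TCP) lies at the very end of the fingers, on their centre line; the grasp point (between the pads) lies behind it (r.grasp_offset is the z of the grasp point in the tool frame, in m); z points along the fingers, y is the direction in which the jaws open and shut (so a half turn about z gives the same grasp; the last joint's range is limited). The gripper opens to 88 mm and grips with 3 to 60 N. Pads are 19 mm wide; open, the fingers measure 130 mm over their backs; the gripper's body (78 mm by 193 mm) begins 47 mm behind the grasp point.
Start: joints at [-47.206, 20.546, 0.682, 0, -70.136, -16.507], TCP at [0.299, -0.605, 0.189] pointing down, gripper open.
Joint ranges: [-176.03, 176.03], [-82.01, 121.73], [-58.28, 71.71], [-173.87, 95.51], [-174.79, -0.11], [-173.66, 173.66]. Speed limits (degrees/s): [136.94, 136.94, 172.46, 180, 180, 180].

### API

Orientations are given as [roll, pitch, yaw] about the fixed x, y, z axes, in that order (R = Rz(yaw) Ry(pitch) Rx(roll)).
In Python, from plant import r gives the robot as it stands. The module is installed in compiled form; this text tells all that it offers.
- The arm moves only by the tool servo_tool, never from a script. Its argument "targets" is a list of rows, each an object of numbers: "dx", "dy", "dz": the shift along the world's x, y, z in cm; "spin": the turn about the world's z in rad; "grip": the opening in per cent of the stroke, from 0 (shut) to 100 (fully open). A call has exactly 10 rows; each row is the pose to reach, as a shift and turn from the pose commanded when the call began; what a row does not reach only later rows make up. A row lasts 1/12 s, in which the tool goes at most 41.7 mm and 7.16 degrees, less where a joint would pass 70% of its speed; a pose out of reach is approached as far as the arm can. A call with a gripper value outside its range is refused whole. The fingers move at their own pace and stop on an object; "squeeze" is the grip in N (left out, the last holds). Time passes only in rows, so rows that repeat a pose let the fingers close, or fill a call up. It gives the time, the measured TCP pose, the force and the opening at its end, in the units of the state.
- r.get_state(): the state, without advancing time (a new reading comes with each control period).
- r.capture(name): name is "scene" or "top"; returns the picture (384x512x3 uint8, blue, green, red); there is no depth.
- r.get_calibration(name): a dict with "K" (3x3 intrinsics, pixels), "extrinsics" (4x4, takes a point from camera to world coordinates). Camera axes: x right, y down, z forward; pixel columns grow to the right and rows downward; lengths in m; the calibration is good to about 2 mm. A picture is of the moment at which its call begins. get_calibration takes no time and is no camera call.
- r.close_job(): hands the job in, once; it reports no verdict.
Trained networks look in the newest picture that a camera, given by its name, has taken for a name from the list of things; names that differ only in an ending like _2 or _b are one class to them, and where a whole thing is asked for, a point or a joint stands for the part that bears it (a point fixed in the world has none). Each returns a list of dicts, best first, with "p" (0 to 1); they miss things now and then, are a little off and sometimes report something else, mostly with a low value. They report only what shows in the picture. A call takes as long as a camera call. They do not tell look-alikes from the thing itself.
- r.cut_out(name, camera): "mask" (384x512 bool, what is visible of it) and "extent" ([left, top, right, bottom] in pixels, round what is visible of it).
The state is a dict: "time_s": time; "joints": joint angles; "qd": joint speeds; "joint_torque": joint torques, N m; "tcp_pos": TCP position; "eef_rot": TCP orientation; "contact_force": force on the tool from outside, world axes, zero at the start; "moment": the same for the moment, N m; "gripper_width": finger opening in m.
Only numpy, scipy, OpenCV 4.12 (cv2) and the standard library are available. Lean on these libraries where they do the work, as an engineer would, in place of code of your own. Each camera call takes 0.05 s, during which the arm holds its last target. There are 200 camera calls.

### The job

Bring the lathe's speed slide to idle, its grip level with the green clip; after that, turn the quarter-turn fastener on the drive housing's cover until its white slot lines up with the red ticks. Only then press the cover down flush with the housing's rim, and finish while still holding it pressed there with the gripper. Leave the other things on the bench where they are.

Things in the scene. Friction and masses are not known exactly. Their poses are not given: they have to be found in the camera images.
- drive_box: blue belt-drive housing of the bench lathe, fixed to the bench, 180 (its x) x 250 (its y) x 104 mm high, a grey motor 84 mm across sticking out 75 mm from its +x side. Origin: centre of its underside, z up. It is the frame of the cover: the top of its rim is 104 mm above the origin. It may stand to the left or to the right of the speed control
- cover: aluminium access cover, 150 (x) x 210 (y) x 10 mm, in the housing's rim; it only moves straight down, 8 mm. Origin: centre of its underside. A springy gasket holds it 8 mm proud of the rim; its top is flush with the rim when fully down. It starts to sink at about 3 N, needs about 10.5 N to be fully down, meets a hard stop there and springs up again when let go
- cover_pad (a point): centre of the yellow 70 mm square on the cover's top face, a clear place to press; 55 mm from the cover's middle towards its +y; it is 112 mm above the housing's origin with the cover up, 104 mm with it flush
- cover_ticks (a point): point on the cover's top face under the fastener's centre, 50 mm from the cover's middle towards its -y. Its x axis is the line through the two red ticks (each 26 x 4 mm, one on either side of the fastener) to which the slot is to be lined up
- fastener_top (a point): centre of the top of the cover's quarter-turn fastener: a steel disc 48 mm across and 6 mm high with a black wing on it, 44 mm long, 14 mm thick, from 6 to 36 mm above the cover's top; the white slot line runs the length of the wing's top. The point lies 36 mm above the cover's top; its x axis runs along the wing and slot. The wing is gripped across its thickness
- fastener (a joint): turn of the fastener about the upright axis, rad, counterclockwise seen from above; 0 = slot in line with the red ticks; it starts at 0.8 to 1.4 (turn it clockwise) and could run past the ticks to its stop at -0.4. Stiff (0.06 N m), stays where it is left
- control: grey speed-control box fixed to the bench, 110 (x) x 220 (y) x 50 mm high, aluminium slide track 40 mm wide along its y on top, up to 64 mm above the bench. Origin: centre of its underside
- speed_slide_top (a point): centre of the top of the black slide grip, 28 mm (x, across the track) x 20 mm (y, along it), 40 mm high from the track up (its top 104.5 mm above the bench). Its y axis runs along the track
- speed_slide (a joint): position of the slide grip along the control's +y, m, 0 to 0.12 (0.06 is the middle of the box); takes about 2 N and stays where it is left
- idle_clip: green clip, 24 x 7 x 12 mm, fixed on the control box beside the track, 34 mm to its -x side, 50 mm above the bench; marks the idle position: the slide is at idle when the middle of its grip is level with the middle of the clip along the track. Origin: centre of its underside; y along the track
- screwdriver: screwdriver lying on the bench between the housing and the speed control; bystander, leave alone
- tape_roll: blue tape roll, 110 mm across and 25 mm high, lying flat; bystander, leave alone
- dust_brush: dust brush, 280 mm long, lying flat; bystander, leave alone
- oil_can: red can, 60 mm across, 120 mm high, upright; bystander, leave alone
- bit_case: yellow and black bit case, 150 x 110 x 42 mm; bystander, leave alone
- cordless_drill: yellow and black cordless drill standing on its battery, about 210 mm high; bystander, leave alone
- spanner: steel spanner, 180 mm long, lying flat; bystander, leave alone
Not all that is in view belongs to the job. What is shaped like the control but yellow is not meant.

How it is judged (in metres and radians):
On the way, in this order (a step that is already met when the one before it is completed fails the run):
1. the speed slide is brought level with the green clip (y of speed_slide_top in the frame of idle_clip between -0.005 and 0.005 m), for 0.2 s.
2. the fastener's slot is lined up with the red ticks (angle between the x axis of fastener_top and the x axis of cover_ticks, either way round below 0.12 rad), for 0.2 s.
3. the cover is pressed flush by the robot (z of cover_pad in the frame of drive_box below 0.1055 m and contact force between any of the fingers, the arm and cover above 3 N and angle between the x axis of fastener_top and the x axis of cover_ticks, either way round below 0.12 rad), for 0.3 s.
At the end, for the whole second after the job is handed in: The slide grip is within 5 mm of the green clip along the track, the slot is within 0.12 rad of the red ticks, and the robot holds the cover pressed (more than 3 N) with its top within 1.5 mm of flush with the rim (all of step 1 and all of step 3); the arm keeps its last pose, push and grip.
It fails at once if one of the other things (screwdriver, tape roll, brush, can, bit case, drill, spanner) is moved more than 30 mm (distance of any of screwdriver, tape_roll, dust_brush, oil_can, bit_case, cordless_drill, spanner from where it was at the start of the episode above 0.03 m).
It also fails if it takes over 64 s, if anything falls off the work surface, if the arm or the gripper's body presses on something with over 40 N, if the wrist force passes 120 N, or if a joint passes its speed limit or range.

## Working session

There is one attempt and no reset: what is moved stays moved. The work goes in short steps, Python scripts to look and compute and a tool call to move; the robot and the scene stay as the last step left them, time stands still between calls to the robot, and variables do not carry over. Pictures are saved under pics/ and viewed, about 8 in all and at most 12, crops included, and the job is handed in when it is done.

Besides the shell and the picture viewer there is one more tool, called after ">>>" in YAML: its name, and indented under it one key for each argument. servo_tool: Moves the arm, as the interface text tells. Its arguments: {"type":"object","properties":{"targets":{"type":"array"},"squeeze":{"type":"number"}},"required":["targets"]}

```bash
mkdir -p pics; cat > h.py <<'E'
import numpy as np, cv2
from plant import r
def snap(c,f=None):
    im=r.capture(c)
    if f: cv2.imwrite('pics/'+f,im)
    return im
def cal(c):
    k=r.get_calibration(c); return np.array(k['K']),np.array(k['extrinsics'])
def toplane(c,uv,z):
    K,E=cal(c); uv=np.atleast_2d(uv).astype(float)
    d=np.c_[uv,np.ones(len(uv))]@np.linalg.inv(K).T@E[:3,:3].T
    o=E[:3,3]; return o+d*((z-o[2])/d[:,2])[:,None]
def proj(c,P):
    K,E=cal(c); P=np.atleast_2d(P); q=(P-E[:3,3])@E[:3,:3]@K.T; return q[:,:2]/q[:,2:]
E
python3 - <<'E'
from h import *
a=snap('scene');b=snap('top')
cv2.imwrite('pics/a.png',a);cv2.imwrite('pics/b.png',cv2.resize(b,(800,600),interpolation=cv2.INTER_CUBIC))
for c in('scene','top'):
    print(c,cal(c)[1].round(3).tolist(),cal(c)[0].round(1).tolist())
    for n in('drive_box','cover','fastener_top','control','speed_slide_top','idle_clip'):
        print(n,[(np.round(d['p'],2),np.round(d['extent']).tolist()) for d in r.cut_out(n,c)[:3]])
E
```

```text
scene [[-0.609, 0.48, -0.632, 1.346], [0.793, 0.378, -0.477, 0.588], [0.01, -0.792, -0.611, 0.872], [0.0, 0.0, 0.0, 1.0]] [[390.6, 0.0, 253.0], [0.0, 390.6, 192.2], [0.0, 0.0, 1.0]]
drive_box [(np.float64(0.57), [158.0, 151.0, 253.0, 215.0]), (np.float64(0.25), [396.0, 222.0, 424.0, 272.0])]
cover [(np.float64(0.97), [168.0, 148.0, 243.0, 190.0])]
fastener_top [(np.float64(0.45), [185.0, 153.0, 200.0, 163.0])]
control [(np.float64(0.94), [248.0, 277.0, 337.0, 333.0])]
speed_slide_top [(np.float64(0.65), [266.0, 278.0, 274.0, 293.0]), (np.float64(0.62), [124.0, 153.0, 167.0, 187.0]), (np.float64(0.52), [298.0, 209.0, 308.0, 223.0])]
idle_clip [(np.float64(0.35), [199.0, 215.0, 220.0, 259.0])]
top [[0.017, -0.993, 0.114, 0.434], [-1.0, -0.014, 0.024, -0.03], [-0.023, -0.115, -0.993, 1.068], [0.0, 0.0, 0.0, 1.0]] [[347.6, 0.0, 250.8], [0.0, 347.6, 189.9], [0.0, 0.0, 1.0]]
drive_box [(np.float64(0.88), [284.0, 136.0, 379.0, 225.0]), (np.float64(0.72), [390.0, 145.0, 439.0, 202.0])]
cover [(np.float64(0.87), [294.0, 162.0, 372.0, 218.0])]
fastener_top [(np.float64(0.51), [344.0, 180.0, 364.0, 198.0])]
control [(np.float64(0.87), [140.0, 173.0, 221.0, 224.0]), (np.float64(0.65), [119.0, 84.0, 202.0, 145.0])]
speed_slide_top [(np.float64(0.6), [166.0, 94.0, 173.0, 106.0]), (np.float64(0.53), [186.0, 185.0, 198.0, 194.0])]
idle_clip []
```

View pics/a.png

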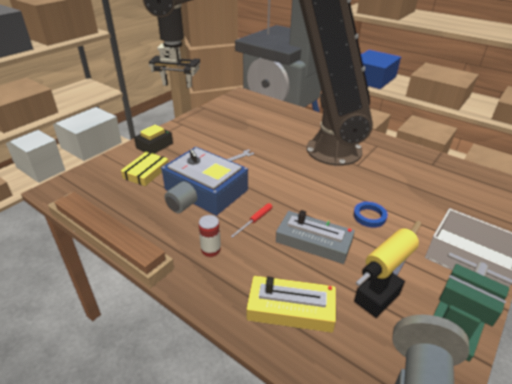

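View pics/b.png

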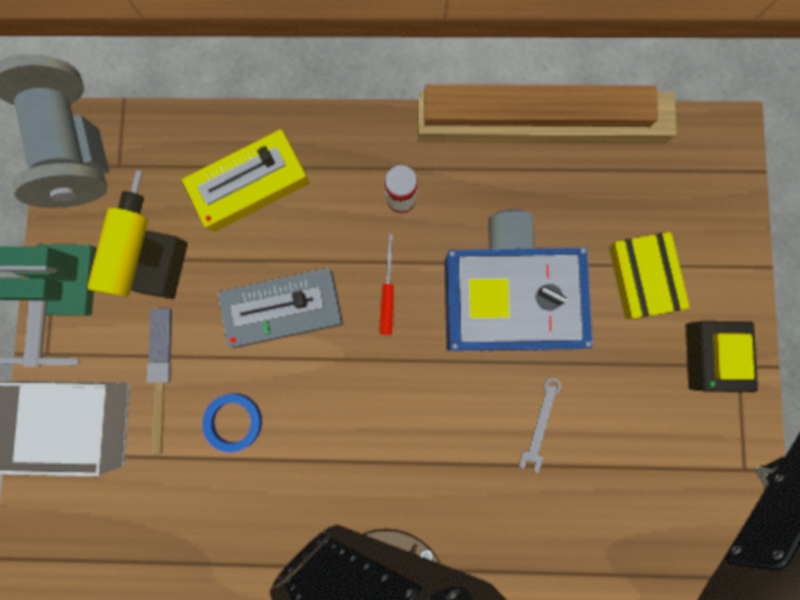

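Top view (800x600 scale): two candidates for the control, the grey one at (280,307) with a green clip at (267,327), and the yellow look-alike at (245,180). The grey one fits. Its slide is at (299,299), the fastener at (550,297), the ticks at (548,270) and (550,323), and the yellow pad at (489,298). An enlarged crop will confirm this, with colour measurements.

```bash
python3 - <<'E'
from h import *
b=snap('top')
c1=cv2.resize(b[165:230,135:225],None,fx=6,fy=6,interpolation=cv2.INTER_CUBIC)
c2=cv2.resize(b[155:230,280:385],None,fx=6,fy=6,interpolation=cv2.INTER_CUBIC)
W=max(c1.shape[1],c2.shape[1]);c=np.zeros((c1.shape[0]+c2.shape[0],W,3),np.uint8)
c[:c1.shape[0],:c1.shape[1]]=c1;c[c1.shape[0]:,:c2.shape[1]]=c2
cv2.imwrite('pics/c.png',cv2.resize(c,None,fx=.7,fy=.7))
h=cv2.cvtColor(b,cv2.COLOR_BGR2HSV)
def cen(lo,hi,box):
    x0,y0,x1,y1=box;m=cv2.inRange(h[y0:y1,x0:x1],np.array(lo),np.array(hi))
    n,l,s,ce=cv2.connectedComponentsWithStats(m)
    return [(s[i][4],(ce[i]+[x0,y0]).round(2).tolist(), s[i][:4].tolist()) for i in range(1,n) if s[i][4]>3]
print('green',cen((45,90,60),(80,255,255),(140,170,225,225)))
print('red',cen((0,90,90),(8,255,255),(330,160,380,220)))
print('yel',cen((22,120,120),(35,255,255),(290,160,340,220)))
print('slide',cen((0,0,0),(180,255,55),(140,165,225,225)))
print('blue',cen((100,120,40),(130,255,255),(280,150,385,230)))
for d in r.cut_out('control','top'):
    if d['extent'][1]>150: print('ctl',cv2.minAreaRect(np.argwhere(d['mask'])[:,::-1].astype(np.float32)))
for d in r.cut_out('drive_box','top')[:1]: print(cv2.minAreaRect(np.argwhere(d['mask'])[:,::-1].astype(np.float32)))
for d in r.cut_out('cover','top')[:1]:
    q=cv2.boxPoints(cv2.minAreaRect(np.argwhere(d['mask'])[:,::-1].astype(np.float32)));print(q, toplane('top',q,.112))
E
```

```text
green [(np.int32(26), [170.27, 209.65], [29, 36, 4, 8])]
red [(np.int32(5), [352.0, 208.0], [22, 46, 1, 5])]
yel [(np.int32(594), [312.67, 190.53], [10, 19, 26, 24])]
slide [(np.int32(23), [193.57, 192.13], [50, 23, 7, 8])]
blue [(np.int32(1304), [328.22, 193.09], [6, 9, 92, 65])]
ctl ((178.7115478515625, 196.55770874023438), (39.81157684326172, 77.26976013183594), 78.69007110595703)
((329.8743591308594, 178.60357666015625), (91.4483871459961, 96.07508087158203), 88.36341857910156)
[[293.46252 164.03941]
 [370.00195 162.07686]
 [371.39026 216.22075]
 [294.85083 218.1833 ]] [[ 0.61807888 -0.12387187  0.112     ]
 [ 0.62626852 -0.33562225  0.112     ]
 [ 0.47637107 -0.33606282  0.112     ]
 [ 0.46768349 -0.12809161  0.112     ]]
```

View pics/c.png

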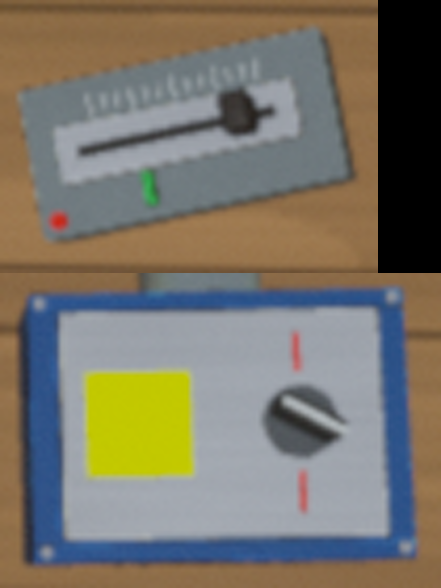

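The crop confirms the grey control: green clip at (150,188), slide at (236,108). On the cover the slot runs from (285,400) to (345,430), and the ticks are at (296,350) and (303,491). Next I'll turn these into world coordinates.

```bash
python3 - <<'E'
from h import *
f=lambda L,o,dy=0:[(x/4.2-.4+o[0],(y-dy)/4.2-.4+o[1]) for x,y in L]
A=(135,165);B=(280,155)
np.set_printoptions(precision=4,suppress=True)
def ang(v): return np.degrees(np.arctan2(v[1],v[0]))
t=toplane('top',f([(53,128),(293,78),(300,130),(63,183)],A),.064);print('track',t.mean(0),ang(t[0]-t[1]),ang(t[3]-t[2]))
t=toplane('top',f([(20,93),(320,28),(353,178),(52,240)],A),.05);print('ctl',t,t.mean(0),ang(t[0]-t[1]),ang(t[3]-t[2]),ang(t[0]-t[3]))
c=toplane('top',[(170.27,209.65)],.056)[0]
s=toplane('top',f([(234,106)],A),.1045)[0]
print('clip',c,'slide',s)
t=toplane('top',f([(296,350),(303,491)],B,273),.112);print('ticks',t,t.mean(0),ang(t[0]-t[1]))
w=toplane('top',f([(285,400),(345,430)],B,273),.148);print('slot',w,w.mean(0),ang(w[0]-w[1]))
p=toplane('top',[(312.67,190.53)],.112);print('pad',p)
t=toplane('top',f([(25,297),(400,290),(413,550),(30,563)],B,273),.104);print('box',t,t.mean(0),ang(t[0]-t[1]),ang(t[3]-t[2]))
print(r.get_state()['tcp_pos'],r.get_state()['eef_rot'],r.grasp_offset,r.get_state()['time_s'])
E
```

```text
track [0.5299 0.2106 0.064 ] 102.66939971478686 103.51112613387296
ctl [[0.5557 0.327  0.05  ]
 [0.6051 0.1153 0.05  ]
 [0.4991 0.089  0.05  ]
 [0.4525 0.2988 0.05  ]] [0.5281 0.2075 0.05  ] 103.13588654665718 102.53401678147416 15.246141210730269
clip [0.4887 0.23   0.056 ] slide [0.5425 0.1635 0.1045]
ticks [[ 0.595  -0.2802  0.112 ]
 [ 0.5021 -0.2833  0.112 ]] [ 0.5486 -0.2818  0.112 ] 1.8965298732078077
slot [[ 0.5569 -0.2634  0.148 ]
 [ 0.5384 -0.3007  0.148 ]] [ 0.5476 -0.282   0.148 ] 63.5632381655048
pad [[ 0.5445 -0.1769  0.112 ]]
box [[ 0.63   -0.1024  0.104 ]
 [ 0.6378 -0.3518  0.104 ]
 [ 0.4652 -0.3562  0.104 ]
 [ 0.4526 -0.1067  0.104 ]] [ 0.5464 -0.2293  0.104 ] 91.79503591233676 92.88261087659235
[ 0.2989 -0.6052  0.1888] [-179.9994    0.0027 -153.7131] -0.0188 0.9
```

>>> servo_tool:
  targets:
    - {"dx": 1.2, "dy": 3.8, "dz": 0.5, "grip": 60}
    - {"dx": 2.4, "dy": 7.6, "dz": 1, "grip": 60}
    - {"dx": 3.6, "dy": 11.4, "dz": 1.5, "spin": -0.05, "grip": 60}
    - {"dx": 4.8, "dy": 15.2, "dz": 2, "spin": -0.1, "grip": 60}
    - {"dx": 6, "dy": 19, "dz": 2.5, "spin": -0.15, "grip": 60}
    - {"dx": 7.2, "dy": 22.8, "dz": 3, "spin": -0.2, "grip": 60}
    - {"dx": 8.4, "dy": 26.6, "dz": 3, "spin": -0.23, "grip": 60}
    - {"dx": 9.6, "dy": 30.4, "dz": 3, "spin": -0.23, "grip": 60}
    - {"dx": 10.8, "dy": 34.2, "dz": 3, "spin": -0.23, "grip": 60}
    - {"dx": 12, "dy": 38, "dz": 3, "spin": -0.23, "grip": 60}

```text
validation failed for argument at $.ta...
```

>>> servo_tool:
  targets:
    - {"dx": 1.2, "dy": 3.8, "grip": 60}
    - {"dx": 2.4, "dy": 7.6, "grip": 60}
    - {"dx": 3.6, "dy": 11.4, "grip": 60}
    - {"dx": 4.8, "dy": 15.2, "grip": 60}
    - {"dx": 6, "dy": 19, "grip": 60}
    - {"dx": 7.2, "dy": 22.8, "grip": 60}
    - {"dx": 8.4, "dy": 26.6, "grip": 60}
    - {"dx": 9.6, "dy": 30.4, "grip": 60}
    - {"dx": 10.8, "dy": 34.2, "grip": 60}
    - {"dx": 12, "dy": 38, "grip": 60}

```text
validation failed for argument at $.ta...
```

>>> servo_tool:
  targets:
    - {"dx": 1.2, "dy": 3.8, "dz": 0.5, "spin": 0, "grip": 60}
    - {"dx": 2.4, "dy": 7.6, "dz": 1, "spin": 0, "grip": 60}
    - {"dx": 3.6, "dy": 11.4, "dz": 1.5, "spin": -0.05, "grip": 60}
    - {"dx": 4.8, "dy": 15.2, "dz": 2, "spin": -0.1, "grip": 60}
    - {"dx": 6, "dy": 19, "dz": 2.5, "spin": -0.15, "grip": 60}
    - {"dx": 7.2, "dy": 22.8, "dz": 3, "spin": -0.2, "grip": 60}
    - {"dx": 8.4, "dy": 26.6, "dz": 3, "spin": -0.23, "grip": 60}
    - {"dx": 9.6, "dy": 30.4, "dz": 3, "spin": -0.23, "grip": 60}
    - {"dx": 10.8, "dy": 34.2, "dz": 3, "spin": -0.23, "grip": 60}
    - {"dx": 12, "dy": 38, "dz": 3, "spin": -0.23, "grip": 60}

```text
time_s: 1.73
tcp_pos: [0.4191, -0.2234, 0.2192]
eef_rot: [-180.0, 0.1, -166.9]
contact_force: [1.3, 0.3, 0.1]
gripper_width: 0.0525
```

>>> servo_tool:
  targets:
    - {"dx": 1.2, "dy": 3.8, "dz": 0, "spin": 0, "grip": 60}
    - {"dx": 2.4, "dy": 7.6, "dz": 0, "spin": 0, "grip": 60}
    - {"dx": 3.6, "dy": 11.4, "dz": 0, "spin": 0, "grip": 60}
    - {"dx": 4.8, "dy": 15.2, "dz": 0, "spin": 0, "grip": 60}
    - {"dx": 6, "dy": 19, "dz": 0, "spin": 0, "grip": 60}
    - {"dx": 7.2, "dy": 22.8, "dz": -1, "spin": 0, "grip": 60}
    - {"dx": 8.4, "dy": 26.6, "dz": -2, "spin": 0, "grip": 60}
    - {"dx": 9.6, "dy": 30.4, "dz": -3, "spin": 0, "grip": 60}
    - {"dx": 10.8, "dy": 34.2, "dz": -4.5, "spin": 0, "grip": 60}
    - {"dx": 12.2, "dy": 38.6, "dz": -6, "spin": 0, "grip": 60}

```text
time_s: 2.57
tcp_pos: [0.5389, 0.1559, 0.1609]
eef_rot: [180.0, 0.1, -166.9]
contact_force: [1.5, -1.1, -0.3]
gripper_width: 0.0525
```

>>> servo_tool:
  targets:
    - {"dx": 0, "dy": 0, "dz": 0, "spin": 0, "grip": 60}
    - {"dx": 0, "dy": 0, "dz": -1, "spin": 0, "grip": 60}
    - {"dx": 0, "dy": 0, "dz": -2, "spin": 0, "grip": 60}
    - {"dx": 0, "dy": 0, "dz": -3, "spin": 0, "grip": 60}
    - {"dx": 0, "dy": 0, "dz": -4, "spin": 0, "grip": 60}
    - {"dx": 0, "dy": 0, "dz": -5, "spin": 0, "grip": 60}
    - {"dx": 0, "dy": 0, "dz": -6, "spin": 0, "grip": 60}
    - {"dx": 0, "dy": 0, "dz": -7, "spin": 0, "grip": 60}
    - {"dx": 0, "dy": 0, "dz": -8, "spin": 0, "grip": 60}
    - {"dx": 0, "dy": 0, "dz": -8.3, "spin": 0, "grip": 60}

```text
time_s: 3.4
tcp_pos: [0.5378, 0.1531, 0.0762]
eef_rot: [-180.0, -0.1, -166.9]
contact_force: [-0.3, -0.2, 0.5]
gripper_width: 0.0526
```

>>> servo_tool:
  squeeze: 15
  targets:
    - {"dx": 0.3, "dy": 1, "dz": -0.5, "spin": 0, "grip": 60}
    - {"dx": 0.4, "dy": 1, "dz": -0.5, "spin": 0, "grip": 60}
    - {"dx": 0.4, "dy": 1, "dz": -0.5, "spin": 0, "grip": 10}
    - {"dx": 0.4, "dy": 1, "dz": -0.5, "spin": 0, "grip": 10}
    - {"dx": 0.4, "dy": 1, "dz": -0.5, "spin": 0, "grip": 10}
    - {"dx": 0.4, "dy": 1, "dz": -0.5, "spin": 0, "grip": 10}
    - {"dx": 0.4, "dy": 1, "dz": -0.5, "spin": 0, "grip": 10}
    - {"dx": 0.4, "dy": 1, "dz": -0.5, "spin": 0, "grip": 10}
    - {"dx": 0.4, "dy": 1, "dz": -0.5, "spin": 0, "grip": 10}
    - {"dx": 0.4, "dy": 1, "dz": -0.5, "spin": 0, "grip": 10}

```text
time_s: 4.23
tcp_pos: [0.5427, 0.1637, 0.0733]
eef_rot: [180.0, 0.0, -166.9]
contact_force: [-0.6, 0.1, 0.3]
gripper_width: 0.01
```

```bash
python3 - <<'E'
from h import *
a=snap('scene');b=snap('top')
c1=cv2.resize(a[190:270,260:370],None,fx=5,fy=5,interpolation=cv2.INTER_CUBIC)
c2=cv2.resize(b[150:230,130:240],None,fx=5,fy=5,interpolation=cv2.INTER_CUBIC)
cv2.imwrite('pics/d.png',cv2.resize(np.vstack([c1,c2]),None,fx=.75,fy=.75))
print(r.get_state())
E
```

```text
{'time_s': 4.3333, 'joints': array([ 3.65653957e+01,  1.63441901e+01, -2.19080678e+01,  4.76698942e-04,
       -5.17418987e+01, -1.13460370e+02]), 'qd': array([ 0.05033701, -0.00415843,  0.01529009,  0.02568449, -0.07965524,
        0.05960562]), 'joint_torque': array([-3.96130185e-03, -4.76066387e+01,  2.43935376e+01,  5.78202859e+00,
       -8.80986708e-02,  6.06195772e-05]), 'tcp_pos': array([0.54267889, 0.16371569, 0.07322242]), 'eef_rot': array([ 1.79998017e+02,  5.50940120e-03, -1.66894680e+02]), 'contact_force': array([-0.19375175, -0.59877937,  0.00900106]), 'moment': array([ 0.04144093, -0.03317615,  0.0451898 ]), 'gripper_width': 0.008878942984275369}
```

View pics/d.png

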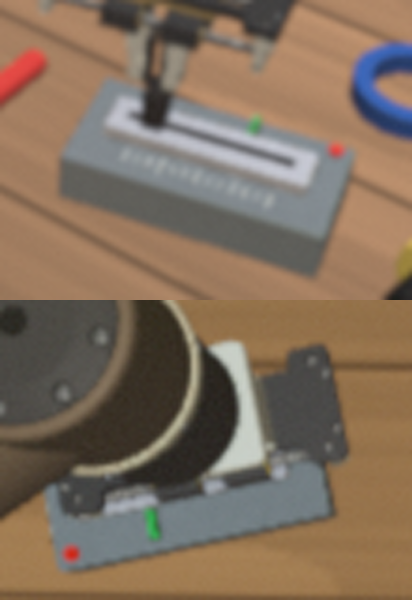

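```bash
python3 - <<'E'
from h import *
P=np.array([[.5427,.1637,.0733],[.5427,.1637,.1045],[.5425,.1635,.064]])
print((proj('scene',P)-[260,190])*3.75)
d=r.cut_out('speed_slide_top','scene')
print([(x['p'],((np.array(x['extent']).reshape(2,2)-[260,190])*3.75).round(1).tolist()) for x in d])
a=r.capture('scene')
c=cv2.resize(a[195:235,280:320],None,fx=14,fy=14,interpolation=cv2.INTER_CUBIC)
cv2.imwrite('pics/e.png',c)
E
```

```text
[[150.3823769  113.57724691]
 [153.62981503  84.58035855]
 [149.35695045 121.81279812]]
[(0.49, [[30.7, 328.5], [56.2, 390.0]]), (0.39, [[134.6, 75.0], [178.5, 133.1]])]
```

View pics/e.png

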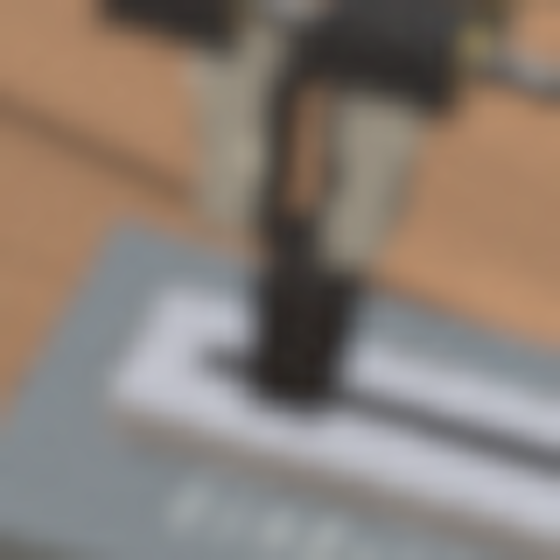

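The picture shows the fingers around the slide, but the reported width equals the command, which means they're empty. I'll open, lift and look.

>>> servo_tool:
  targets:
    - {"dx": 0, "dy": 0, "dz": 0, "spin": 0, "grip": 60}
    - {"dx": 0, "dy": 0, "dz": 0, "spin": 0, "grip": 60}
    - {"dx": 0, "dy": 0, "dz": 0, "spin": 0, "grip": 60}
    - {"dx": 0, "dy": 0, "dz": 0, "spin": 0, "grip": 60}
    - {"dx": 0, "dy": 0, "dz": 0, "spin": 0, "grip": 60}
    - {"dx": 0, "dy": 0, "dz": 2, "spin": 0, "grip": 60}
    - {"dx": 0, "dy": 0, "dz": 4, "spin": 0, "grip": 60}
    - {"dx": 0, "dy": 0, "dz": 6, "spin": 0, "grip": 60}
    - {"dx": 0, "dy": 0, "dz": 6, "spin": 0, "grip": 60}
    - {"dx": 0, "dy": 0, "dz": 6, "spin": 0, "grip": 60}

```text
time_s: 5.27
tcp_pos: [0.5433, 0.1642, 0.1344]
eef_rot: [179.9, 0.1, -166.9]
contact_force: [-0.2, -0.6, -0.2]
gripper_width: 0.0526
```

```bash
python3 - <<'E'
from h import *
a=snap('scene')
s=r.get_state();p=np.array(s['tcp_pos']);print(p,s['gripper_width'])
c=cv2.resize(a[170:240,265:335],None,fx=8,fy=8,interpolation=cv2.INTER_CUBIC)
u=np.array([-.225,.974,0])
for q,col in((p,(0,0,255)),([.5427,.1637,.1045],(0,255,0)),(p+.026*u,(255,0,255)),(p-.026*u,(255,255,0))):
    x=((proj('scene',q)[0]-[265,170]+.5)*8).astype(int);print(x);cv2.circle(c,tuple(map(int,x)),4,col,-1)
cv2.imwrite('pics/f.png',c)
E
```

```text
[0.54258474 0.1638594  0.13327897] 0.0524573432859345
[298 285]
[291 344]
[365 304]
[232 266]
```

View pics/f.png

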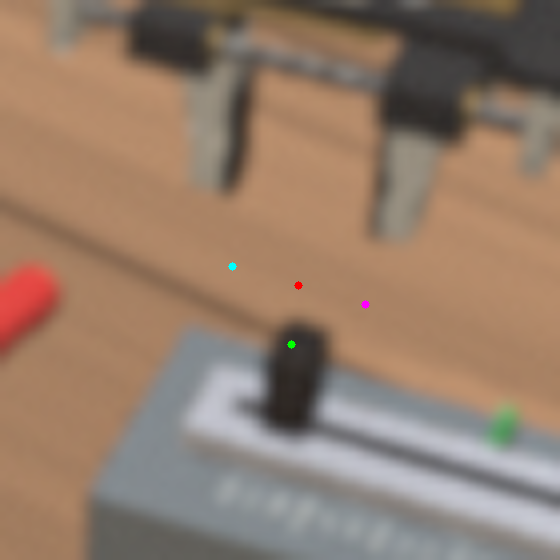

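Slide marker (green) sits right on the grip at (291,344), but the fingertips show about 75 px above the reported TCP (red). So the TCP reading doesn't match the picture. I'll resolve direction using the top view and the start picture.

```bash
python3 - <<'E'
from h import *
b=snap('top');a0=cv2.imread('pics/a.png')
p=np.array(r.get_state()['tcp_pos']);u=np.array([-.225,.974,0])
def crop(im,c,q,qs,f,h):
    x,y=proj(c,q)[0].astype(int);x0,y0=max(0,x-h),max(0,y-h)
    o=cv2.resize(im[y0:y0+2*h,x0:x0+2*h],(400,400),interpolation=cv2.INTER_CUBIC);k=200/h
    for t,col in qs:
        e=((proj(c,t)[0]-[x0,y0]+.5)*k).astype(int);cv2.circle(o,tuple(map(int,e)),3,col,-1)
    return o
R,M,C,G=(0,0,255),(255,0,255),(255,255,0),(0,255,0)
z=np.array([0,0,.037]);x=np.array([-.04,0,0])
A=crop(b,'top',p,[(p,R),(p+z,G),(p+.026*u,M),(p-.026*u,C)],0,45)
q=np.array([.299,-.605,.189]);v=np.array([np.cos(np.radians(116.3)),np.sin(np.radians(116.3)),0])
B=crop(a0,'scene',q,[(q,R),(q+z,G),(q+.044*v,M),(q-.044*v,C)],0,40)
cv2.imwrite('pics/g.png',np.hstack([A,B]))
E
```

```text
(no output)
```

View pics/g.png

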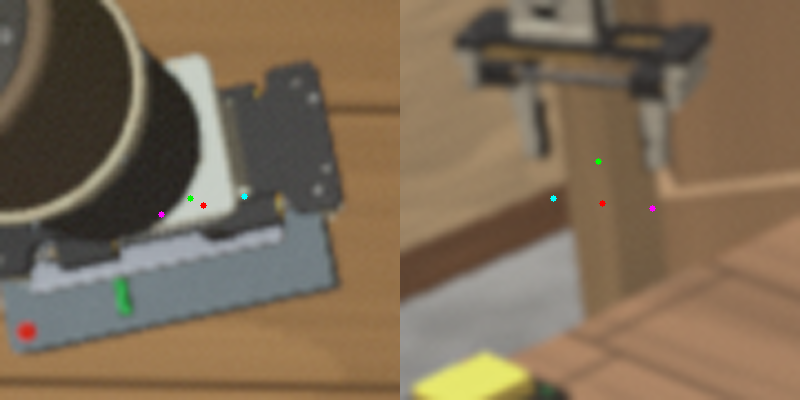

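```bash
python3 - <<'E'
from h import *
p=np.array([.5427,.1637,.1334]);a=np.radians(103.1);u=np.array([np.cos(a),np.sin(a),0]);n=np.array([u[1],-u[0],0])
o=proj('top',p)[0].astype(int)-45
for h in(.066,.085,.105,.125):
  for dx in(0,-.037): print(h,dx,((proj('top',[p-.0965*u+n*s+[dx,0,h] for s in(.039,-.039)])-o+.5)*4.444).round().tolist())
E
```

```text
0.066 0 [[332.0, 89.0], [359.0, 222.0]]
0.066 -0.037 [[330.0, 153.0], [357.0, 287.0]]
0.085 0 [[328.0, 83.0], [356.0, 218.0]]
0.085 -0.037 [[326.0, 148.0], [354.0, 284.0]]
0.105 0 [[323.0, 76.0], [352.0, 214.0]]
0.105 -0.037 [[321.0, 142.0], [350.0, 282.0]]
0.125 0 [[319.0, 68.0], [348.0, 210.0]]
0.125 -0.037 [[317.0, 136.0], [346.0, 279.0]]
```

The mismatch is vertical: the fingertips are really about 37 mm above the reported TCP, while x and y agree in both views. That also explains the empty close at .073, when the tips were at about .110. I'll descend further and watch the force.

>>> servo_tool:
  targets:
    - {"dx": 0, "dy": 0, "dz": -1, "spin": 0, "grip": 60}
    - {"dx": 0, "dy": 0, "dz": -2.5, "spin": 0, "grip": 60}
    - {"dx": 0, "dy": 0, "dz": -4, "spin": 0, "grip": 60}
    - {"dx": 0, "dy": 0, "dz": -5, "spin": 0, "grip": 60}
    - {"dx": 0, "dy": 0, "dz": -6, "spin": 0, "grip": 60}
    - {"dx": 0, "dy": 0, "dz": -6.5, "spin": 0, "grip": 60}
    - {"dx": 0, "dy": 0, "dz": -7, "spin": 0, "grip": 60}
    - {"dx": 0, "dy": 0, "dz": -7, "spin": 0, "grip": 60}
    - {"dx": 0, "dy": 0, "dz": -7, "spin": 0, "grip": 60}
    - {"dx": 0, "dy": 0, "dz": -7, "spin": 0, "grip": 60}

```text
time_s: 6.2
tcp_pos: [0.5431, 0.164, 0.0637]
eef_rot: [180.0, 0.1, -166.9]
contact_force: [0.6, 0.0, -0.3]
gripper_width: 0.0522
```

>>> servo_tool:
  targets:
    - {"dx": 0, "dy": 0, "dz": -0.5, "spin": 0, "grip": 60}
    - {"dx": 0, "dy": 0, "dz": -1, "spin": 0, "grip": 60}
    - {"dx": 0, "dy": 0, "dz": -1.5, "spin": 0, "grip": 60}
    - {"dx": 0, "dy": 0, "dz": -2, "spin": 0, "grip": 60}
    - {"dx": 0, "dy": 0, "dz": -2, "spin": 0, "grip": 10}
    - {"dx": 0, "dy": 0, "dz": -2, "spin": 0, "grip": 10}
    - {"dx": 0, "dy": 0, "dz": -2, "spin": 0, "grip": 10}
    - {"dx": 0, "dy": 0, "dz": -2, "spin": 0, "grip": 10}
    - {"dx": 0, "dy": 0, "dz": -2, "spin": 0, "grip": 10}
    - {"dx": 0, "dy": 0, "dz": -2, "spin": 0, "grip": 10}

```text
time_s: 7.03
tcp_pos: [0.5428, 0.1641, 0.0434]
eef_rot: [180.0, 0.0, -166.9]
contact_force: [-0.7, 0.9, 0.0]
gripper_width: 0.0198
```

Gripped at 19.8 mm. Now I'll drag it 76 mm along the track.

>>> servo_tool:
  targets:
    - {"dx": -0.2, "dy": 0.8, "dz": 0, "spin": 0, "grip": 10}
    - {"dx": -0.4, "dy": 1.75, "dz": 0, "spin": 0, "grip": 10}
    - {"dx": -0.62, "dy": 2.7, "dz": 0, "spin": 0, "grip": 10}
    - {"dx": -0.85, "dy": 3.7, "dz": 0, "spin": 0, "grip": 10}
    - {"dx": -1.1, "dy": 4.75, "dz": 0, "spin": 0, "grip": 10}
    - {"dx": -1.34, "dy": 5.8, "dz": 0, "spin": 0, "grip": 10}
    - {"dx": -1.54, "dy": 6.65, "dz": 0, "spin": 0, "grip": 10}
    - {"dx": -1.66, "dy": 7.2, "dz": 0, "spin": 0, "grip": 10}
    - {"dx": -1.72, "dy": 7.44, "dz": 0, "spin": 0, "grip": 10}
    - {"dx": -1.72, "dy": 7.44, "dz": 0, "spin": 0, "grip": 10}

```text
time_s: 7.87
tcp_pos: [0.5254, 0.2394, 0.0434]
eef_rot: [180.0, 0.0, -166.8]
contact_force: [-1.2, 0.8, 5.1]
gripper_width: 0.0198
```

```bash
python3 - <<'E'
from h import *
b=snap('top');a=snap('scene')
h=cv2.cvtColor(a,cv2.COLOR_BGR2HSV);m=cv2.inRange(h,(45,80,50),(80,255,255))
n,l,s,c=cv2.connectedComponentsWithStats(m)
for i in range(1,n):
    if 300<c[i][0]<350 and 190<c[i][1]<240: print('scene clip',s[i],c[i],toplane('scene',[c[i]],.057))
h=cv2.cvtColor(b,cv2.COLOR_BGR2HSV);m=cv2.inRange(h,(45,80,50),(80,255,255))
n,l,s,c=cv2.connectedComponentsWithStats(m)
for i in range(1,n):
    if 150<c[i][0]<190 and 195<c[i][1]<220: print('top clip',s[i],c[i],toplane('top',[c[i]],.057))
s=r.get_state();print(s['tcp_pos'],s['contact_force'])
E
```

```text
top clip [168 205   5   9  29] [170.10344828 209.27586207] [[0.48975652 0.23032289 0.057     ]]
[0.52552717 0.23885451 0.04338131] [-1.50479944  2.29372291  5.03283493]
```

Slide is level with the clip within about 1 mm by reading. Releasing and lifting.

>>> servo_tool:
  targets:
    - {"dx": 0, "dy": 0, "dz": 0, "spin": 0, "grip": 60}
    - {"dx": 0, "dy": 0, "dz": 0, "spin": 0, "grip": 60}
    - {"dx": 0, "dy": 0, "dz": 0, "spin": 0, "grip": 60}
    - {"dx": 0, "dy": 0, "dz": 1, "spin": 0, "grip": 60}
    - {"dx": 0, "dy": 0, "dz": 3.5, "spin": 0, "grip": 60}
    - {"dx": 0, "dy": 0, "dz": 7, "spin": 0, "grip": 60}
    - {"dx": 0, "dy": 0, "dz": 11, "spin": 0, "grip": 60}
    - {"dx": 0.2, "dy": -4, "dz": 13.5, "spin": 0, "grip": 60}
    - {"dx": 0.4, "dy": -8, "dz": 14, "spin": 0.1, "grip": 60}
    - {"dx": 0.6, "dy": -12, "dz": 14, "spin": 0.2, "grip": 60}

```text
time_s: 8.8
tcp_pos: [0.5325, 0.12, 0.1867]
eef_rot: [180.0, 0.3, -155.1]
contact_force: [1.3, -1.0, -1.1]
gripper_width: 0.0526
```

>>> servo_tool:
  targets:
    - {"dx": 0.2, "dy": -4, "dz": 0, "spin": 0.1, "grip": 60}
    - {"dx": 0.4, "dy": -8, "dz": 0, "spin": 0.2, "grip": 60}
    - {"dx": 0.6, "dy": -12, "dz": 0, "spin": 0.3, "grip": 60}
    - {"dx": 0.8, "dy": -16, "dz": 0, "spin": 0.4, "grip": 60}
    - {"dx": 1, "dy": -20, "dz": 0, "spin": 0.5, "grip": 60}
    - {"dx": 1.2, "dy": -24, "dz": 0, "spin": 0.6, "grip": 60}
    - {"dx": 1.4, "dy": -28, "dz": 0, "spin": 0.68, "grip": 60}
    - {"dx": 1.6, "dy": -32, "dz": 0, "spin": 0.68, "grip": 60}
    - {"dx": 1.7, "dy": -36, "dz": 0, "spin": 0.68, "grip": 60}
    - {"dx": 1.7, "dy": -40, "dz": 0, "spin": 0.68, "grip": 60}

```text
time_s: 9.63
tcp_pos: [0.5479, -0.282, 0.1839]
eef_rot: [-180.0, 0.0, -116.5]
contact_force: [0.8, 0.6, 1.1]
gripper_width: 0.0524
```

```bash
python3 - <<'E'
from h import *
b=snap('top');a=snap('scene')
c1=cv2.resize(b[165:230,135:225],None,fx=6,fy=6,interpolation=cv2.INTER_CUBIC)
c2=cv2.resize(a[195:260,265:355],None,fx=6,fy=6,interpolation=cv2.INTER_CUBIC)
cv2.imwrite('pics/k.png',cv2.resize(np.vstack([c1,c2]),None,fx=.7,fy=.7))
E
```

```text
(no output)
```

View pics/k.png

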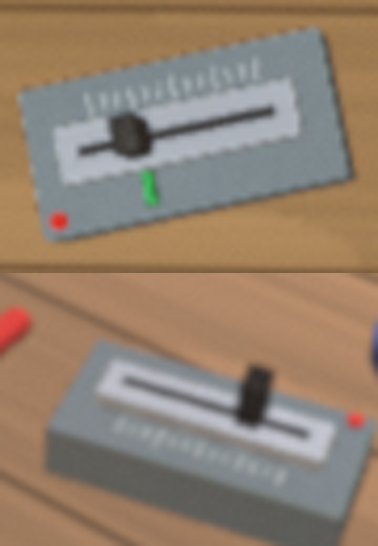

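Both crops show the slide level with the clip: grip base at about (139,138), clip axis at (139,138). Now down onto the fastener wing.

>>> servo_tool:
  squeeze: 25
  targets:
    - {"dx": 0, "dy": 0, "dz": -1.5, "spin": 0, "grip": 60}
    - {"dx": 0, "dy": 0, "dz": -3, "spin": 0, "grip": 60}
    - {"dx": 0, "dy": 0, "dz": -4.5, "spin": 0, "grip": 60}
    - {"dx": 0, "dy": 0, "dz": -6, "spin": 0, "grip": 60}
    - {"dx": 0, "dy": 0, "dz": -7, "spin": 0, "grip": 60}
    - {"dx": 0, "dy": 0, "dz": -8, "spin": 0, "grip": 60}
    - {"dx": 0, "dy": 0, "dz": -9, "spin": 0, "grip": 60}
    - {"dx": 0, "dy": 0, "dz": -9.5, "spin": 0, "grip": 60}
    - {"dx": 0, "dy": 0, "dz": -9.5, "spin": 0, "grip": 60}
    - {"dx": 0, "dy": 0, "dz": -9.5, "spin": 0, "grip": 60}

```text
time_s: 10.57
tcp_pos: [0.5485, -0.2798, 0.0883]
eef_rot: [180.0, -0.0, -116.5]
contact_force: [0.2, -0.6, 0.3]
gripper_width: 0.0526
```

>>> servo_tool:
  targets:
    - {"dx": 0, "dy": 0, "dz": 0, "spin": 0, "grip": 5}
    - {"dx": 0, "dy": 0, "dz": 0, "spin": 0, "grip": 5}
    - {"dx": 0, "dy": 0, "dz": 0, "spin": 0, "grip": 5}
    - {"dx": 0, "dy": 0, "dz": 0, "spin": 0, "grip": 5}
    - {"dx": 0, "dy": 0, "dz": 0, "spin": 0, "grip": 5}
    - {"dx": 0, "dy": 0, "dz": 0, "spin": 0, "grip": 5}
    - {"dx": 0, "dy": 0, "dz": 0, "spin": 0, "grip": 5}
    - {"dx": 0, "dy": 0, "dz": 0, "spin": 0, "grip": 5}
    - {"dx": 0, "dy": 0, "dz": 0, "spin": 0, "grip": 5}
    - {"dx": 0, "dy": 0, "dz": 0, "spin": 0, "grip": 5}

```text
time_s: 11.4
tcp_pos: [0.5478, -0.2795, 0.0882]
eef_rot: [180.0, -0.0, -116.5]
contact_force: [-1.8, 2.7, 2.8]
gripper_width: 0.0138
```

>>> servo_tool:
  targets:
    - {"dx": 0, "dy": 0, "dz": 0, "spin": -0.1, "grip": 5}
    - {"dx": 0, "dy": 0, "dz": 0, "spin": -0.22, "grip": 5}
    - {"dx": 0, "dy": 0, "dz": 0, "spin": -0.34, "grip": 5}
    - {"dx": 0, "dy": 0, "dz": 0, "spin": -0.46, "grip": 5}
    - {"dx": 0, "dy": 0, "dz": 0, "spin": -0.58, "grip": 5}
    - {"dx": 0, "dy": 0, "dz": 0, "spin": -0.7, "grip": 5}
    - {"dx": 0, "dy": 0, "dz": 0, "spin": -0.8, "grip": 5}
    - {"dx": 0, "dy": 0, "dz": 0, "spin": -0.9, "grip": 5}
    - {"dx": 0, "dy": 0, "dz": 0, "spin": -1, "grip": 5}
    - {"dx": 0, "dy": 0, "dz": 0, "spin": -1.07, "grip": 5}

```text
time_s: 12.23
tcp_pos: [0.5487, -0.2807, 0.0883]
eef_rot: [-179.9, 0.0, -178.1]
contact_force: [-0.9, -3.4, -0.4]
gripper_width: 0.0137
```

>>> servo_tool:
  targets:
    - {"dx": 0, "dy": 0, "dz": 0, "spin": 0, "grip": 5}
    - {"dx": 0, "dy": 0, "dz": 0, "spin": 0, "grip": 5}
    - {"dx": 0, "dy": 0, "dz": 0, "spin": 0, "grip": 50}
    - {"dx": 0, "dy": 0, "dz": 0, "spin": 0, "grip": 50}
    - {"dx": 0, "dy": 0, "dz": 0, "spin": 0, "grip": 50}
    - {"dx": 0, "dy": 0, "dz": 0, "spin": 0, "grip": 50}
    - {"dx": 0, "dy": 0, "dz": 2, "spin": 0, "grip": 50}
    - {"dx": 0, "dy": 0, "dz": 5, "spin": 0, "grip": 50}
    - {"dx": 0, "dy": 3, "dz": 8, "spin": 0, "grip": 50}
    - {"dx": 0, "dy": 7, "dz": 8, "spin": 0, "grip": 50}

```text
time_s: 13.07
tcp_pos: [0.5514, -0.2117, 0.1738]
eef_rot: [-179.8, 0.4, -177.9]
contact_force: [1.8, 1.6, 0.4]
gripper_width: 0.0442
```

>>> servo_tool:
  targets:
    - {"dx": 0, "dy": 4, "dz": 0, "spin": 0, "grip": 0}
    - {"dx": 0, "dy": 8, "dz": 0, "spin": 0, "grip": 0}
    - {"dx": 0, "dy": 12, "dz": 0, "spin": 0, "grip": 0}
    - {"dx": 0, "dy": 16, "dz": 0, "spin": 0, "grip": 0}
    - {"dx": 0, "dy": 20, "dz": 0, "spin": 0, "grip": 0}
    - {"dx": 0, "dy": 24, "dz": 0, "spin": 0, "grip": 0}
    - {"dx": 0, "dy": 27, "dz": 0, "spin": 0, "grip": 0}
    - {"dx": 0, "dy": 27, "dz": 0, "spin": 0, "grip": 0}
    - {"dx": 0, "dy": 27, "dz": 0, "spin": 0, "grip": 0}
    - {"dx": 0, "dy": 27, "dz": 0, "spin": 0, "grip": 0}

```text
time_s: 13.9
tcp_pos: [0.5481, 0.0605, 0.1681]
eef_rot: [180.0, -0.0, -177.7]
contact_force: [-0.1, -0.2, 0.3]
gripper_width: 0.0003
```

```bash
python3 - <<'E'
from h import *
b=snap('top')
print(r.get_state()['tcp_pos'],r.get_state()['gripper_width'],r.get_state()['contact_force'])
cv2.imwrite('pics/l.png',cv2.resize(b[155:230,280:385],None,fx=7,fy=7,interpolation=cv2.INTER_CUBIC))
E
```

```text
[0.54820437 0.05985472 0.16808187] 0.0007280742522922756 [-1.40024138 -0.14369293  0.17847703]
```

View pics/l.png

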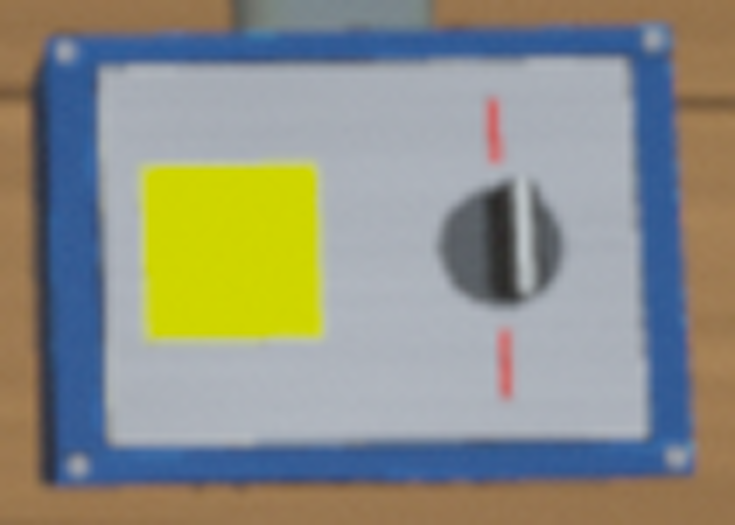

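Slot (about (523,180) to (528,297)) is parallel to the ticks ((493,128) to (506,365)) within about 1°. Now over to the yellow pad with the fingers shut.

>>> servo_tool:
  targets:
    - {"dx": 0, "dy": -4, "dz": 0, "spin": 0, "grip": 0}
    - {"dx": 0, "dy": -8, "dz": 0, "spin": 0, "grip": 0}
    - {"dx": 0, "dy": -12, "dz": 0, "spin": 0, "grip": 0}
    - {"dx": 0, "dy": -16, "dz": 0, "spin": 0, "grip": 0}
    - {"dx": -0.2, "dy": -20, "dz": -1, "spin": 0, "grip": 0}
    - {"dx": -0.4, "dy": -23.6, "dz": -2.5, "spin": 0, "grip": 0}
    - {"dx": -0.4, "dy": -23.6, "dz": -4.5, "spin": 0, "grip": 0}
    - {"dx": -0.4, "dy": -23.6, "dz": -6, "spin": 0, "grip": 0}
    - {"dx": -0.4, "dy": -23.6, "dz": -7.5, "spin": 0, "grip": 0}
    - {"dx": -0.4, "dy": -23.6, "dz": -8, "spin": 0, "grip": 0}

```text
time_s: 14.78
tcp_pos: [0.5422, -0.1773, 0.0858]
eef_rot: [180.0, -0.2, -178.0]
contact_force: [-0.7, 0.3, -1.0]
gripper_width: 0.0008
```

>>> servo_tool:
  targets:
    - {"dx": 0, "dy": 0, "dz": -0.2, "spin": 0, "grip": 0}
    - {"dx": 0, "dy": 0, "dz": -0.4, "spin": 0, "grip": 0}
    - {"dx": 0, "dy": 0, "dz": -0.6, "spin": 0, "grip": 0}
    - {"dx": 0, "dy": 0, "dz": -0.8, "spin": 0, "grip": 0}
    - {"dx": 0, "dy": 0, "dz": -1, "spin": 0, "grip": 0}
    - {"dx": 0, "dy": 0, "dz": -1.2, "spin": 0, "grip": 0}
    - {"dx": 0, "dy": 0, "dz": -1.4, "spin": 0, "grip": 0}
    - {"dx": 0, "dy": 0, "dz": -1.5, "spin": 0, "grip": 0}
    - {"dx": 0, "dy": 0, "dz": -1.5, "spin": 0, "grip": 0}
    - {"dx": 0, "dy": 0, "dz": -1.5, "spin": 0, "grip": 0}

```text
time_s: 15.62
tcp_pos: [0.5446, -0.1756, 0.0735]
eef_rot: [-180.0, 0.0, -177.8]
contact_force: [-0.4, 1.4, 3.0]
gripper_width: 0.0004
```

>>> servo_tool:
  targets:
    - {"dx": 0, "dy": 0, "dz": -0.1, "spin": 0, "grip": 0}
    - {"dx": 0, "dy": 0, "dz": -0.2, "spin": 0, "grip": 0}
    - {"dx": 0, "dy": 0, "dz": -0.3, "spin": 0, "grip": 0}
    - {"dx": 0, "dy": 0, "dz": -0.4, "spin": 0, "grip": 0}
    - {"dx": 0, "dy": 0, "dz": -0.5, "spin": 0, "grip": 0}
    - {"dx": 0, "dy": 0, "dz": -0.55, "spin": 0, "grip": 0}
    - {"dx": 0, "dy": 0, "dz": -0.6, "spin": 0, "grip": 0}
    - {"dx": 0, "dy": 0, "dz": -0.6, "spin": 0, "grip": 0}
    - {"dx": 0, "dy": 0, "dz": -0.6, "spin": 0, "grip": 0}
    - {"dx": 0, "dy": 0, "dz": -0.6, "spin": 0, "grip": 0}

```text
time_s: 16.45
tcp_pos: [0.5446, -0.1756, 0.0678]
eef_rot: [-180.0, 0.0, -177.8]
contact_force: [-1.9, 3.9, 9.3]
gripper_width: 0.0008
```

>>> servo_tool:
  targets:
    - {"dx": 0, "dy": 0, "dz": -0.05, "spin": 0, "grip": 0}
    - {"dx": 0, "dy": 0, "dz": -0.1, "spin": 0, "grip": 0}
    - {"dx": 0, "dy": 0, "dz": -0.15, "spin": 0, "grip": 0}
    - {"dx": 0, "dy": 0, "dz": -0.2, "spin": 0, "grip": 0}
    - {"dx": 0, "dy": 0, "dz": -0.25, "spin": 0, "grip": 0}
    - {"dx": 0, "dy": 0, "dz": -0.25, "spin": 0, "grip": 0}
    - {"dx": 0, "dy": 0, "dz": -0.25, "spin": 0, "grip": 0}
    - {"dx": 0, "dy": 0, "dz": -0.25, "spin": 0, "grip": 0}
    - {"dx": 0, "dy": 0, "dz": -0.25, "spin": 0, "grip": 0}
    - {"dx": 0, "dy": 0, "dz": -0.25, "spin": 0, "grip": 0}

```text
time_s: 17.28
tcp_pos: [0.5447, -0.1756, 0.0664]
eef_rot: [-180.0, 0.1, -177.7]
contact_force: [-5.8, 4.4, 17.0]
gripper_width: 0.0006
```

>>> servo_tool:
  targets:
    - {"dx": 0, "dy": 0, "dz": -0.05, "spin": 0, "grip": 0}
    - {"dx": 0, "dy": 0, "dz": -0.1, "spin": 0, "grip": 0}
    - {"dx": 0, "dy": 0, "dz": -0.1, "spin": 0, "grip": 0}
    - {"dx": 0, "dy": 0, "dz": -0.1, "spin": 0, "grip": 0}
    - {"dx": 0, "dy": 0, "dz": -0.1, "spin": 0, "grip": 0}
    - {"dx": 0, "dy": 0, "dz": -0.1, "spin": 0, "grip": 0}
    - {"dx": 0, "dy": 0, "dz": -0.1, "spin": 0, "grip": 0}
    - {"dx": 0, "dy": 0, "dz": -0.1, "spin": 0, "grip": 0}
    - {"dx": 0, "dy": 0, "dz": -0.1, "spin": 0, "grip": 0}
    - {"dx": 0, "dy": 0, "dz": -0.1, "spin": 0, "grip": 0}

```text
time_s: 18.12
tcp_pos: [0.5447, -0.1757, 0.0663]
eef_rot: [-180.0, 0.1, -177.7]
contact_force: [-8.9, 6.6, 25.3]
gripper_width: 0.0005
```

```bash
python3 - <<'E'
from h import *
a=snap('scene');a0=cv2.imread('pics/a.png')
o=[cv2.resize(i[130:240,150:280],None,fx=3,fy=3,interpolation=cv2.INTER_CUBIC) for i in(a0,a)]
cv2.imwrite('pics/m.png',np.hstack(o))
E
```

```text
(no output)
```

View pics/m.png

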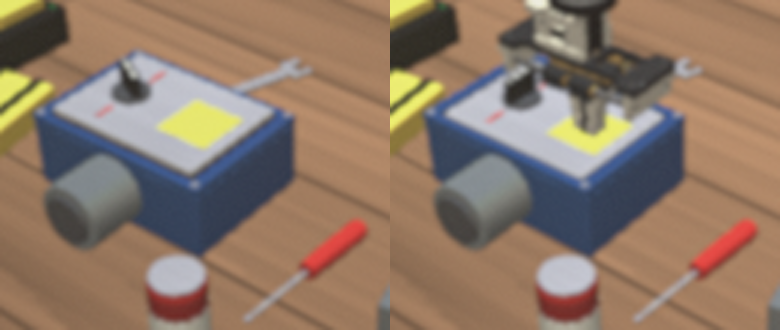

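```bash
python3 -c "
from plant import r
print(r.close_job())"
```

```text
the job is handed in; nothing more can be done
None
```

I did all three steps in order and handed the job in at about 18 s, with the gripper still holding the cover down. The job reports no verdict, so this rests on my own checks.

- **Slide:** I dragged it about 76 mm to the green clip. Afterwards the top and side pictures showed it level with the clip, within about 1 mm.
- **Fastener:** I turned it about 61° clockwise. The top picture showed the slot parallel to the red ticks within about 1°.
- **Cover:** I pressed on the yellow pad with the fingers shut. At the end the upward force was 25 N. The last 8 N moved the tool only 0.1 mm, which means the cover is on its hard stop, and the side picture shows it flush.
- **Other things:** what the last picture shows (screwdriver, can, and parts of the bit case and spanner) looks unmoved. I did not re-check the tape roll, brush or drill, but the arm did not go near them.

**Disagreement:** the fingertips are really about 37 mm above the reported TCP. My first grasp of the slide closed empty above it because of this. I then corrected for it using both cameras, and the grip widths (19.8 and 13.8 mm) and the contact height on the cover agreed with the correction. The wrist also read some sideways force (about 9 and 7 N) during the final press.

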